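# Clamp a glued sherd in the bonding jig

## Task

In the jig on the bench, hold the dark grey sherd (not the red one) for its glue to set: turn the red clamp knob anticlockwise to free the sliding jaw, slide the jaw to the dark sherd's side until the sherd is gently held against the end jaw with the jaw's sprung cork pad pressed in about halfway, then, without letting it spring back, turn the knob clockwise to lock it tight and let go. Leave the red sherd, the jar, the brass weight and the brush where they are.

Things in the scene. Friction and masses are not known exactly. Their poses are not given: they have to be found in the camera images.
- jig: Fixed bonding jig: plywood base 200 (x) x 460 (y) x 18 mm high; origin at the centre of its underside. A steel rail runs along its y at x = -60 mm. The sherds lie on the base (z = 18 mm) near x = +40 mm, one in the left bay (+y), one in the right bay (-y). Fixed end jaws with cork faces at y = +175 and y = -175 mm, up to z = 60 mm. Its yaw varies.
- carriage (a joint): Sliding jaw (blue block 60 x 56 mm over the rail, aluminium arm across the bays), its position along the jig's y in m, 0 in the middle, + towards the left bay, stops at +-0.085. It slides easily when free (about 1 N) and is held against a push of 10 N and more when locked.
- clamp (a joint): Angle of the clamp knob in rad, growing clockwise as seen from above the knob. 0 to 1.6 between its stops: below 0.6 the jaw is free, the clamp bites from about 0.8 on, above 1.15 it is locked tight. It stays where it is left.
- knob_grip (a point): Grip point of the clamp knob, on its axis: a red bar 50 mm long (along this point's x), 14 mm thick (along y), 30 mm high, from 17 mm below this point to 13 mm above it. z is the knob's axis, leaning 29 degrees (0.5 rad) from vertical towards the jig's -x side; 30 mm below the point, along the axis, is the sloped head of the jaw, 52 mm square. It moves with the knob.
- pad_left (a joint): How far the sprung cork pad on the jaw's left (+y) side is pressed in, m: 0 out, 0.012 at its stop; 0.7 N per mm.
- pad_right (a joint): The same for the pad on the jaw's right (-y) side.
- pad_left_face (a point): Centre of the left pad's cork face (70 mm along x, 30 mm high), 36 mm to +y of the jaw's middle when out.
- pad_right_face (a point): Centre of the right pad's cork face, 36 mm to -y of the jaw's middle when out.
- dark_sherd: Loose dark grey potsherd of uneven outline, about 76 mm along its y and 63 along x, 11 mm thick at the rim and 15 in the middle; origin at the centre of its underside. It lies a little askew in one of the two bays.
- red_sherd: Loose terracotta-red potsherd, about 68 mm along its y, 15 mm thick; in the other bay.
- jar: Amber jar with white cap, 54 mm wide, 65 mm high, standing beside one end of the jig.
- weight: Brass weight, 44 mm wide, 40 mm high, standing beside the other end of the jig.
- brush: Brush 170 mm long, lying on the robot's side of the jig.
There are look-alikes about, which are no part of the job. What is meant by the dark_sherd is not pink, turquoise or white, and is the larger of those in its own colour.

How it is judged (in metres and radians):
On the way, in this order (a step that is already met when the one before it is completed fails the run):
1. the clamp knob is turned back until the jaw is free (value of joint clamp below 0.6 rad), for 0.1 s.
2. with the knob still free, the jaw's pad is pressed in (over 2.5 mm) on the dark sherd's side (value of joint clamp below 0.7 rad and ((value of joint pad_left above 0.0025 m and y of dark_sherd in the frame of jig above 0.05 m) or (value of joint pad_right above 0.0025 m and y of dark_sherd in the frame of jig below -0.05 m))), for 0.1 s.
At the end, for the whole second after the job is handed in: The knob is locked (above 1.15 rad); the dark sherd lies flat on the jig, at rest, against the end jaw of its bay, held by the jaw's pad on that side, which stays pressed in 3 to 9.5 mm of its 12 mm; the red sherd is within 10 mm, the jar, weight and brush within 20 mm of where they began (value of joint clamp above 1.15 rad and ((value of joint pad_left between 0.003 and 0.0095 m and y of dark_sherd in the frame of jig above 0.125 m) or (value of joint pad_right between 0.003 and 0.0095 m and y of dark_sherd in the frame of jig below -0.125 m)) and z of dark_sherd in the frame of jig between 0.014 and 0.022 m and angle between dark_sherd's own z axis and vertical below 0.1 rad and linear speed of dark_sherd below 0.01 m/s and distance of red_sherd from where it was at the start of the episode below 0.01 m and distance of each of jar, weight, brush from where it was at the start of the episode below 0.02 m); the robot touches nothing.
It fails at once if the dark sherd is pressed hard (over 20 N) (contact force between dark_sherd and jig above 20 N).
It fails at once if the red sherd is shoved (over 10 mm) (distance of red_sherd from where it was at the start of the episode above 0.01 m).
It fails at once if the jar, weight or brush is knocked away (over 20 mm) (distance of any of jar, weight, brush from where it was at the start of the episode above 0.02 m).
It also fails if it takes over 53 s, if anything falls off the work surface, if the arm or the gripper's body presses on something with over 40 N, if the wrist force passes 120 N, or if a joint passes its speed limit or range.

## Robot

A 6-joint arm with a two-finger parallel gripper is mounted at the origin on the work surface. World frame = base frame: x ahead of the robot, y to its left, z up, the work surface at z = 0. Lengths are in mm, angles in rad, forces in N, time in s.
With the tool pointing down it reaches from about 325 to 775 mm from the base axis. Payload 5.5 kg.
Tool frame: the origin (TCP) lies between the finger pads; the fingertips stand 22 mm ahead of it and the grasp point (between the pads) lies 3 mm ahead of it; z points along the fingers, x is the direction in which the jaws open and shut, and the axes are right-handed (so a half turn about z gives the same grasp; the last joint's range is limited). The gripper opens to 88 mm and grips with 3 to 60 N. Pads are 20 mm wide; open, the fingers measure 115 mm over their backs; the gripper's body (75 mm by 178 mm) begins 61 mm behind the grasp point.
Start: joints at [-1.28, 0.091, 1.231, -0, 1.82, -0.057], TCP at [204.498, -564.089, 244.631] pointing down, gripper open.
Joint ranges: [-2.87, 2.87], [-0.86, 2.18], [0.17, 2.46], [-1.51, 4.65], [0.06, 2.69], [-2.65, 2.65]. Speed limits (rad/s): [2.57, 2.57, 3.01, 3.14, 3.14, 3.14].

## Interface

Orientations are given as a 3x3 rotation matrix whose columns are the frame's x, y, z axes.
In Python, from rig import r gives the robot as it stands. The module is installed in compiled form; this text tells all that it offers.
- The arm moves only by the shell command python3 -m jog 'ROWS'. ROWS is JSON, a list of rows, each a list of 3 entries, a list of its own where there are three numbers: the shift along the tool's x, y, z in cm, then the turn, a rotation vector about the tool's x, y, z in rad, then the opening in per cent of the stroke, from 0 (shut) to 100 (fully open). A call has 1 to 8 rows; each row shifts and turns the commanded pose from where the row before left it, along the tool's axes as they then stand; what a row does not reach is not made up. A row lasts 1/12 s, in which the tool goes at most 41.7 mm and 7.16 degrees, less where a joint would pass 70% of its speed; a pose out of reach is approached as far as the arm can. A call with a gripper value outside its range is refused whole. The fingers move at their own pace and stop on an object; the grip force is fixed at half the most. Time passes only in rows, so rows that do not move let the fingers close. It gives the time, the measured TCP pose, the force and the opening at its end, in the units of the state.
- r.observe(): the state, without advancing time (a new reading comes with each control period).
- r.get_image(name): name is "scene" or "side" or "wrist"; returns (picture, depth): 420x560x3 uint8, blue, green, red; 420x560 float32, mm along the optical axis (not along the pixel's ray), 0 where there is no reading.
- r.camera_model(name): a dict with "fx", "fy", "cx", "cy" (pixels), "D" ([k1, k2, p1, p2, k3] as OpenCV has them; the pictures are not rectified), "eye" and "orientation" of the camera in the world. Camera axes: x right, y up, looking along -z (the intrinsics and any distortion apply to the point x, -y, -z); pixel columns grow to the right and rows downward; lengths in mm; the calibration is good to about 2 mm. A picture is of the moment at which its call begins: read the wrist's pose just before it. camera_model takes no time and is no camera call; for the wrist camera it gives the pose at the moment of the call.
- r.finish_job(): hands the job in, once; it reports no verdict.
The state is a dict: "time": time; "joints": joint angles; "joint_vel": joint speeds; "joint_torque": joint torques, N m; "tcp_pos": TCP position; "tool_rot": TCP orientation; "contact_force": force on the tool from outside, world axes, zero at the start; "wrist_torque": the same for the moment, N m; "opening": finger opening in mm.
Only numpy, scipy, OpenCV 4.12 (cv2) and the standard library are available. Lean on these libraries where they do the work, as an engineer would, in place of code of your own. Each camera call takes 0.05 s, during which the arm holds its last target.

## Working session

There is one attempt and no reset: what is moved stays moved. The work goes in short steps, Python scripts to look and compute and a shell command to move; the robot and the scene stay as the last step left them, time stands still between calls to the robot, and variables do not carry over. Pictures are saved under pics/ and viewed, and the job is handed in when it is done.

```bash
mkdir -p pics; ls; python3 - <<'E'
from rig import r
import cv2,numpy as np
o=r.observe();print(o['time'],o['tcp_pos'],o['tool_rot'],o['opening'])
for n in ("scene","side"):
    im,d=r.get_image(n);cv2.imwrite(f"pics/{n}0.png",im);np.save(f"pics/{n}0.npy",d)
    print(n,r.camera_model(n))
E
```

```text
pics
0.0 [ 204.4145361  -563.83942026  243.52042078] [[ 3.40801958e-01 -9.40134943e-01 -5.61065506e-04]
 [-9.40133178e-01 -3.40802407e-01  1.82397327e-03]
 [-1.90599348e-03 -9.41373666e-05 -9.99998179e-01]] 87.56786653834995
scene {'fx': 458.44294848366746, 'fy': 458.44294848366746, 'cx': 288.67926930595974, 'cy': 201.44023018180468, 'D': array([-0.02987191,  0.        ,  0.        ,  0.        ,  0.        ]), 'eye': array([1212.62288539, -331.96069656,  791.20886788]), 'orientation': array([[ 0.49025705, -0.62899573,  0.6033344 ],
       [ 0.8714738 ,  0.34306566, -0.35048448],
       [ 0.01346993,  0.69761761,  0.71634366]])}
side {'fx': 414.4303536077009, 'fy': 414.4303536077009, 'cx': 280.5467651199788, 'cy': 204.66418495762395, 'D': array([-0.05843709,  0.        ,  0.        ,  0.        ,  0.        ]), 'eye': array([150.8824004 , 511.89104992, 695.0675332 ]), 'orientation': array([[-0.7231272 ,  0.4395199 , -0.53283141],
       [-0.69064995, -0.47067947,  0.5490569 ],
       [-0.00947137,  0.76503797,  0.64391552]])}
```

View pics/scene0.png

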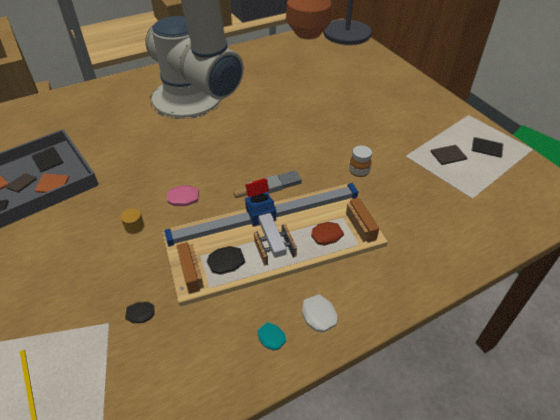

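View pics/side0.png

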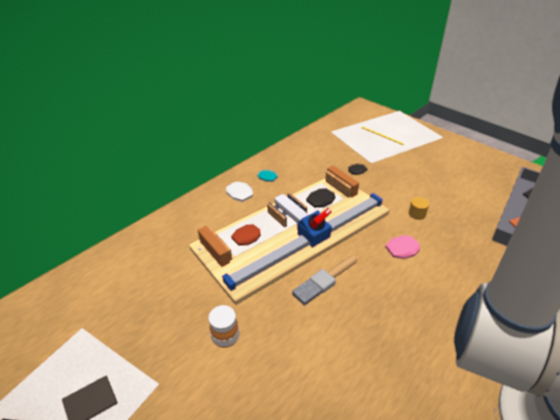

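The scene shows the jig at about (275,240), the rail on the robot's side and the red knob at (257,187). Dark candidates: (226,260) in the jig's right bay, the smaller (140,312) loose on the bench, plus pieces in the tray (45,160) and on the paper (448,155) and (487,147). The one in the jig at (226,260) fits: it lies in a bay and is larger than its neighbour. I'll enlarge it to confirm and measure.

```bash
cat > h.py <<'E'
import cv2,numpy as np
def cloud(d,m):
    H,W=d.shape
    K=np.array([[m['fx'],0,m['cx']],[0,m['fy'],m['cy']],[0,0,1.]])
    u,v=np.meshgrid(np.arange(W),np.arange(H))
    p=cv2.undistortPoints(np.stack([u,v],-1).reshape(-1,1,2).astype(np.float64),K,np.array(m['D'])).reshape(H,W,2)
    P=np.stack([p[...,0]*d,-p[...,1]*d,-d],-1)
    return P@np.array(m['orientation']).T+np.array(m['eye'])
def proj(X,m):
    K=np.array([[m['fx'],0,m['cx']],[0,m['fy'],m['cy']],[0,0,1.]])
    c=(np.atleast_2d(X)-m['eye'])@np.array(m['orientation'])
    c=c*[1,-1,-1]
    return cv2.projectPoints(c,np.zeros(3),np.zeros(3),K,np.array(m['D']))[0].reshape(-1,2)
E
python3 - <<'E'
from rig import r
from h import *
for n,box in (("scene",(150,165,400,300)),("side",(180,150,400,310))):
    im=cv2.imread(f"pics/{n}0.png");d=np.load(f"pics/{n}0.npy");m=r.camera_model(n)
    C=cloud(d,m);np.save(f"pics/{n}C.npy",C)
    x0,y0,x1,y1=box
    cv2.imwrite(f"pics/{n}crop.png",cv2.resize(im[y0:y1,x0:x1],None,fx=3.2,fy=3.2,interpolation=cv2.INTER_CUBIC))
    hsv=cv2.cvtColor(im,cv2.COLOR_BGR2HSV).astype(int);h,s,v=hsv[...,0],hsv[...,1],hsv[...,2]
    box=np.zeros(d.shape,bool);box[y0:y1,x0:x1]=1
    for nm,mk in (("dark",(v<60)&(C[...,2]>18)&(C[...,2]<40)),("red",((h<8)|(h>172))&(s>150)&(C[...,2]>15)&(C[...,2]<45)),("knob",((h<8)|(h>172))&(s>170)&(C[...,2]>60)),("blue",(h>105)&(h<125)&(s>150)),("wood",(C[...,2]>13)&(C[...,2]<23)&(s>40)),("top",(C[...,2]>50)&(C[...,2]<68)&(s>60)&(h<25))):
        q=C[mk&box&(d>0)]
        if len(q)<5: print(n,nm,len(q));continue
        print(n,nm,len(q),'mean',q.mean(0).round(1),'min',q.min(0).round(0),'max',q.max(0).round(0))
        if nm=="wood":
            print(cv2.minAreaRect(q[:,:2].astype(np.float32)))
E
```

```text
scene dark 1001 mean [ 643.2 -126.3   30.7] min [ 552. -246.   19.] max [756. 195.  40.]
scene red 229 mean [696.   64.9  31.7] min [667.  35.  22.] max [720. 100.  37.]
scene knob 285 mean [559.4 -32.9  99.1] min [546. -57.  83.] max [569.  -7. 111.]
scene blue 484 mean [587.2 -40.4  61.3] min [ 526. -244.   24.] max [629. 198.  83.]
scene wood 5998 mean [626.  -64.3  17.7] min [ 381. -273.   13.] max [773. 289.  23.]
((607.5899658203125, -2.52911376953125), (522.9898071289062, 329.1476745605469), 72.29863739013672)
scene top 1409 mean [676.  -58.5  57.2] min [ 548. -252.   50.] max [758. 171.  64.]
side dark 91 mean [ 639.1 -138.4   28.2] min [ 620. -177.   22.] max [ 670. -113.   34.]
side red 376 mean [685.5  75.7  30.3] min [662.  44.  23.] max [713. 105.  35.]
side knob 144 mean [551.6 -17.3  98.8] min [543. -46.  69.] max [575.  -2. 110.]
side blue 581 mean [568.    2.7  53.4] min [ 524. -239.   24.] max [624. 205.  84.]
side wood 4965 mean [601.6  14.7  16.6] min [ 406. -257.   13.] max [771. 212.  23.]
((581.5392456054688, -21.895889282226562), (463.51043701171875, 311.3363342285156), 80.38285064697266)
side top 898 mean [676.8  -4.6  56.1] min [ 593. -246.   50.] max [756. 175.  61.]
```

View pics/scenecrop.png

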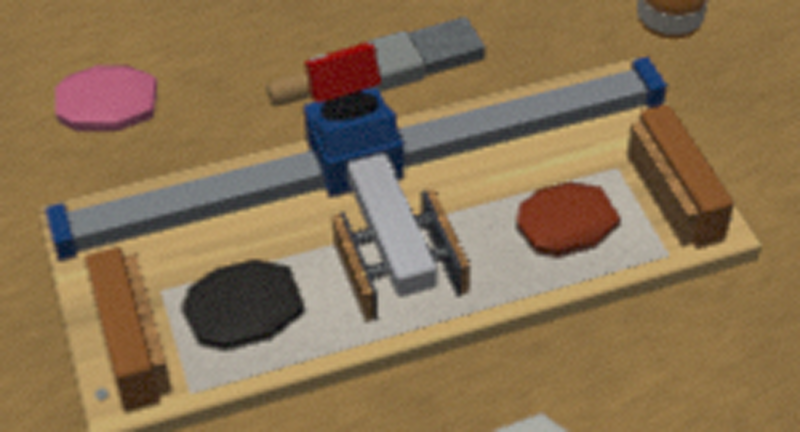

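View pics/sidecrop.png

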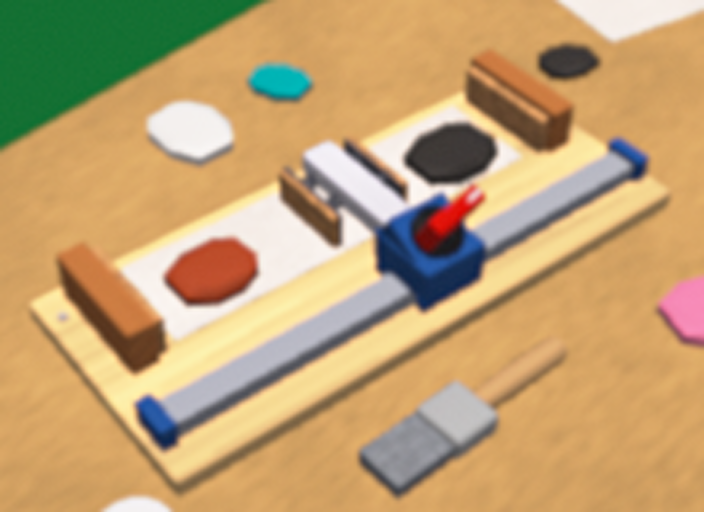

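The crop confirms the larger dark grey sherd at scene (226,260), in the right bay (-y). Red is in the left bay, and the knob bar stands roughly crosswise over the blue block. Next I fit the jig frame.

```bash
cat > fit.py <<'E'
from rig import r
from h import *
from scipy.optimize import least_squares
pts={}
for n in ("scene","side"):
    im=cv2.imread(f"pics/{n}0.png");C=np.load(f"pics/{n}C.npy");d=np.load(f"pics/{n}0.npy")
    hsv=cv2.cvtColor(im,cv2.COLOR_BGR2HSV).astype(int);h,s,v=hsv[...,0],hsv[...,1],hsv[...,2]
    reg=(C[...,0]>480)&(C[...,0]<800)&(C[...,1]>-290)&(C[...,1]<240)&(d>0)
    bl=((h>105)&(h<125)&(s>150)&reg).astype(np.uint8)
    k,l,st,ce=cv2.connectedComponentsWithStats(bl)
    for i in range(1,k):
        if st[i,4]>15:
            q=C[l==i];print(n,'blue',ce[i].round(1),st[i,4],np.median(q,0).round(1),q[:,2].max().round(1))
    w=reg&(C[...,2]>14)&(C[...,2]<22)
    q=C[w];rect=cv2.minAreaRect(q[:,:2].astype(np.float32));print(n,rect)
    kn=reg&((h<8)|(h>172))&(s>150)&(C[...,2]>65)
    q=C[kn];print(n,'knob',len(q),q.mean(0).round(1)); 
    u,sv,vt=np.linalg.svd(q-q.mean(0));print(vt.round(3),(sv/np.sqrt(len(q))).round(1))
E
python3 fit.py
```

```text
scene blue [352.9 189.2] 54 [616.6 189.3  39.6] 42.5
scene blue [259.8 207.5] 370 [594.3 -45.8  69. ] 83.2
scene blue [168.5 236. ] 59 [ 546.3 -239.    39.1] 42.6
scene ((600.9349365234375, -16.290374755859375), (483.9482421875, 277.4839782714844), 80.5112075805664)
scene knob 296 [559.4 -33.1  98.9]
[[ 0.009 -0.999  0.043]
 [ 0.504 -0.033 -0.863]
 [ 0.864  0.029  0.503]] [14.2  8.9  2.2]
side blue [376.7 198.4] 30 [ 534.5 -230.6   38.1] 41.5
side blue [313.2 231. ] 457 [555.7 -10.4  59.1] 83.9
side blue [228.9 281.3] 83 [605.2 196.2  37.2] 40.1
side ((599.1150512695312, -24.909133911132812), (462.05810546875, 276.9429016113281), 81.08984375)
side knob 156 [552.  -18.4  98.3]
[[-0.214 -0.862  0.459]
 [ 0.456 -0.503 -0.734]
 [-0.864 -0.052 -0.501]] [13.1 10.8  4.7]
```

```bash
cat >> h.py <<'E'
from scipy.spatial.transform import Rotation as Rn
YAW=-0.163; JO=np.array([634.9,-30.8,0])
RJ=Rn.from_euler('z',YAW).as_matrix()
def jig(X): return (np.atleast_2d(X)-JO)@RJ
def wor(x): return np.atleast_2d(x)@RJ.T+JO
AX=RJ@np.array([-np.sin(.5),0,np.cos(.5)])
def toolR(xdir):  # tool z=-AX, x nearest xdir
    z=-AX; x=xdir-z*(xdir@z); x/=np.linalg.norm(x)
    return np.stack([x,np.cross(z,x),z],1)
def plan(o,P,R):
    p=np.array(o['tcp_pos']);T=np.array(o['tool_rot'])
    print('shift cm now-frame',(T.T@(P-p)/10).round(3),'turn',Rn.from_matrix(T.T@R).as_rotvec().round(4),'shift cm in target frame',(R.T@(P-p)/10).round(3))
E
python3 - <<'E'
from rig import r
from h import *
G=np.array([552,-33,97.])
bar=np.array([-0.009,.999,-.043]); bar-=AX*(bar@AX)
x=np.cross(bar,AX); 
if x[0]<0:x=-x
R=toolR(x);print(R)
plan(r.observe(),G-103*R[:,2],R)
for n in("scene","side"):
    im=cv2.imread(f"pics/{n}0.png");C=np.load(f"pics/{n}C.npy")
    J=jig(C.reshape(-1,3)).reshape(C.shape)
    v=im.max(2); mk=(v<60)&(J[...,2]>18)&(J[...,2]<40)&(abs(J[...,0]-40)<50)&(J[...,1]<-45)&(J[...,1]>-172)
    q=J[mk];print(n,'dark jig',q.mean(0).round(1),q.min(0).round(1),q.max(0).round(1))
    mk=(J[...,2]>50)&(J[...,2]<66)&(abs(J[...,1])>150)&(abs(J[...,1])<210)
    for s in(-1,1):
        q=J[mk&(J[...,1]*s>0)];print('jaw',s,q.mean(0).round(1),np.percentile(q,[2,98],axis=0).round(1).tolist())
    mk=(J[...,2]>25)&(J[...,2]<66)&(abs(J[...,1])<75)&(J[...,0]>0)&(J[...,0]<90)
    q=J[mk];print('arm/pads',np.percentile(q,[1,50,99],axis=0).round(1).tolist())
E
```

```text
[[ 0.88094352 -0.01194291  0.4730707 ]
 [ 0.02826894 -0.99656806 -0.07780078]
 [ 0.47237632  0.0819113  -0.87758256]]
shift cm now-frame [-40.464 -46.463   5.701] turn [ 0.2276  0.4823 -1.2049] shift cm in target frame [ 25.194 -54.52   14.881]
scene dark jig [  41.4 -120.5   31.5] [   8.4 -155.9   20.2] [ 67.5 -84.4  36.8]
jaw -1 [  45.5 -194.5   57.9] [[-4.8, -209.4, 51.7], [90.5, -178.7, 61.9]]
jaw 1 [ 45.5 186.7  57.7] [[-4.5, 172.0, 50.6], [90.5, 203.1, 62.5]]
arm/pads [[2.8, -49.8, 26.2], [47.2, -15.8, 52.2], [76.6, 72.5, 61.1]]
side dark jig [  21.6 -105.5   28.2] [   5.4 -143.3   21.8] [ 52.7 -79.   34.5]
jaw -1 [ 131.3 -187.8   56.8] [[-8.6, -205.9, 50.9], [700.7, -159.0, 63.9]]
jaw 1 [131.9 191.8  56.9] [[-8.9, 157.3, 50.6], [639.9, 207.4, 63.5]]
arm/pads [[2.2, -46.4, 25.6], [35.5, 1.4, 50.0], [74.8, 26.1, 59.7]]
```

```bash
python3 -m jog '[[[-2.7,-3.1,0.38],[0,0,0],50],[[-2.7,-3.1,0.38],[0,0,0],50],[[-2.7,-3.1,0.38],[0,0,0],50],[[-2.7,-3.1,0.38],[0,0,0],50],[[-2.7,-3.1,0.38],[0,0,0],50],[[-2.7,-3.1,0.38],[0,0,0],50],[[-2.7,-3.1,0.38],[0,0,0],50]]'
python3 -m jog '[[[-2.7,-3.1,0.38],[0,0,0],50],[[-2.7,-3.1,0.38],[0,0,0],50],[[-2.7,-3.1,0.38],[0,0,0],50],[[-2.7,-3.1,0.38],[0,0,0],50],[[-2.7,-3.1,0.38],[0,0,0],50],[[-2.7,-3.1,0.38],[0,0,0],50],[[-2.7,-3.1,0.38],[0,0,0],50]]'
python3 -m jog '[[[0,0,0],[0.0207,0.0438,-0.1095],50],[[0,0,0],[0.0207,0.0438,-0.1095],50],[[0,0,0],[0.0207,0.0438,-0.1095],50],[[0,0,0],[0.0207,0.0438,-0.1095],50],[[0,0,0],[0.0207,0.0438,-0.1095],50],[[0,0,0],[0.0207,0.0438,-0.1095],50],[[0,0,0],[0.0207,0.0438,-0.1095],50],[[0,0,0],[0.0207,0.0438,-0.1095],50]]'
python3 - <<'E'
from rig import r
o=r.observe();print(o['joints'],o['tool_rot'])
E
```

```text
time: 0.68
tcp_pos: [344.4, -310.6, 217.4]
tool_rot: [[0.34, -0.94, -0.0], [-0.94, -0.34, 0.0], [-0.0, 0.0, -1.0]]
contact_force: [1.6, -0.4, 0.4]
opening: 45.9
time: 1.27
tcp_pos: [484.1, -58.7, 191.0]
tool_rot: [[0.341, -0.94, -0.0], [-0.94, -0.341, -0.0], [0.0, 0.0, -1.0]]
contact_force: [0.0, -1.7, -0.4]
opening: 43.6
time: 1.93
tcp_pos: [483.5, -60.5, 191.0]
tool_rot: [[0.88, -0.325, 0.347], [-0.301, -0.946, -0.121], [0.368, 0.002, -0.93]]
contact_force: [0.3, -0.1, 0.3]
opening: 43.7
[-0.14787438 -0.55874942  1.91842727 -0.06984083  1.41168493  0.18036322] [[ 0.87983389 -0.32453589  0.34723016]
 [-0.30098838 -0.94587062 -0.12138687]
 [ 0.3678292   0.00228803 -0.92989055]]
```

```bash
python3 -m jog '[[[0,0,0],[0.0207,0.0438,-0.1095],50],[[0,0,0],[0.0207,0.0438,-0.1095],50],[[0,0,0],[0.0207,0.0438,-0.1095],50],[[0,0,0],[0,0,0],50]]'
python3 - <<'E'
from rig import r
from h import *
o=r.observe();print(o['joints'],o['tcp_pos'])
m=r.camera_model("wrist");im,d=r.get_image("wrist");cv2.imwrite("pics/w1.png",im)
C=cloud(d,m);np.savez("pics/w1.npz",C=C,d=d)
hsv=cv2.cvtColor(im,cv2.COLOR_BGR2HSV).astype(int);h,s,v=hsv[...,0],hsv[...,1],hsv[...,2]
kn=((h<8)|(h>172))&(s>150)&(C[...,2]>65)&(d>0)
q=C[kn];a=(q@AX);print(len(q),q.mean(0),np.percentile(a,[1,50,90,99]))
t=q[a>np.percentile(a,97)-4];print('top',len(t),t.mean(0))
e2=np.stack([toolR(np.array([1.,0,0]))[:,0],toolR(np.array([1.,0,0]))[:,1]],1)
rc=cv2.minAreaRect((t@e2).astype(np.float32));print(rc)
print(m)
E
```

```text
time: 2.27
tcp_pos: [482.7, -61.0, 190.4]
tool_rot: [[0.881, -0.009, 0.474], [0.032, -0.996, -0.079], [0.473, 0.085, -0.877]]
contact_force: [-0.0, 0.4, 0.3]
opening: 43.8
[-0.21046861 -0.69294019  2.0324878   0.02275701  1.30175484 -0.22329807] [482.73096413 -61.01696662 190.40516982]
2556 [508.93931808 -38.47001024 171.78618528] [-188.86055477 -166.28023108    0.73543525    4.83815229]
top 327 [467.79950162 -50.27707634 259.32595718]
((512.552978515625, 72.46468353271484), (148.07606506347656, 19.626235961914062), 0.20716598629951477)
{'fx': 340.11440207217805, 'fy': 340.11440207217805, 'cx': 280.1324160770151, 'cy': 205.2899800024301, 'D': array([-0.01320756,  0.        ,  0.        ,  0.        ,  0.        ]), 'eye': array([417.42592385,  30.45996572, 305.74458645]), 'orientation': array([[ 0.88073182,  0.14808344, -0.44986971],
       [ 0.03291807,  0.92842643,  0.37005509],
       [ 0.47246996, -0.34072813,  0.81282008]])}
```

View pics/w1.png

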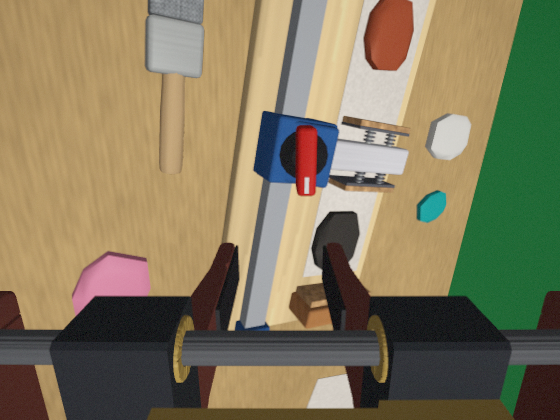

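The wrist view shows the knob's red bar at (306,160), the dark sherd at (336,240), the red sherd at (388,33), and the right pad at (362,184). The first knob mask took in the gripper, so I restrict it.

```bash
python3 - <<'E'
from rig import r
from h import *
im=cv2.imread("pics/w1.png");z=np.load("pics/w1.npz");C=z['C']
hsv=cv2.cvtColor(im,cv2.COLOR_BGR2HSV).astype(int);h,s,v=hsv[...,0],hsv[...,1],hsv[...,2]
box=np.zeros(h.shape,bool);box[110:210,280:335]=1
kn=((h<8)|(h>172))&(s>150)&box
fill=cv2.morphologyEx(kn.astype(np.uint8),cv2.MORPH_CLOSE,np.ones((9,9)))>0
q=C[fill&box];a=q@AX;print(len(q),q.mean(0),np.percentile(a,[1,25,50,75,99]))
top=np.percentile(a,97)
t=q[abs(a-top)<5];print('top',top,len(t),t.mean(0))
R0=toolR(np.array([1.,0,0]));e2=R0[:,:2]
rc=cv2.minAreaRect((t@e2).astype(np.float32));print(rc)
for an in (0,):
    c=np.array(rc[0]); G=e2@c+AX*(AX@t.mean(0)-13);print('G',G,'jig',jig(G))
bp=cv2.boxPoints(rc); print([(e2@b+AX*(AX@t.mean(0))).round(1) for b in bp])
# other structures in the jig frame
J=jig(C.reshape(-1,3)).reshape(C.shape)
for nm,mk in (("blue",(h>105)&(h<125)&(s>150)),):
    k,l,st,ce=cv2.connectedComponentsWithStats(mk.astype(np.uint8))
    for i in range(1,k):
        if st[i,4]>30: qq=J[l==i];print(nm,ce[i].round(),st[i,4],np.percentile(qq,[2,50,98],axis=0).round(1).tolist())
mk=(J[...,2]>44)&(J[...,2]<60)&(abs(J[...,1])<60)&(J[...,0]>0)&(J[...,0]<80);qq=J[mk];print('arm',np.percentile(qq,[2,50,98],axis=0).round(1).tolist())
mk=(im.max(2)<60)&(J[...,2]>20)&(J[...,2]<45)&(abs(J[...,0]-40)<45)&(abs(J[...,1]+118)<45);qq=J[mk];print('dark',qq.mean(0),np.percentile(qq,[1,99],axis=0).round(1).tolist())
E
```

```text
1422 [547.61674188 -28.8089854  106.00982778] [-200.90363539 -168.55259394 -167.75884531 -167.1677037  -165.71041802]
top -166.17917389927885 1285 [547.82341239 -29.50478829 106.75381353]
((531.9425048828125, 39.694091796875), (13.994791984558105, 49.27396011352539), 0.28450247645378113)
G [554.17107599 -31.38083705  95.52848987] jig [[-79.56459524 -13.67376054  95.52848987]]
[array([541.7, -55.2, 105.8]), array([542. ,  -6.1, 101.5]), array([554.3,  -5.6, 108.1]), array([554.1, -54.7, 112.4])]
blue [288. 146.] 2749 [[-89.7, -38.9, 28.1], [-85.4, -6.7, 63.0], [-43.9, 13.7, 81.3]]
blue [239. 326.] 50 [[-76.4, -221.6, 20.4], [-75.4, -215.4, 25.7], [-73.0, -214.2, 33.5]]
blue [259. 328.] 68 [[-70.5, -216.9, 34.2], [-54.2, -214.7, 37.3], [-45.4, -213.7, 40.1]]
arm [[2.3, -48.5, 45.4], [33.9, -12.6, 55.4], [72.0, 21.0, 59.5]]
dark [  17.87958458 -108.27298818   27.37975074] [[4.6, -149.3, 20.2], [56.4, -83.5, 33.5]]
```

The bar measures 14.0 x 49.3 mm, as it should, and the carriage is at about -14 mm. Planning the approach along the knob's axis.

```bash
python3 - <<'E'
from rig import r
from h import *
G=np.array([554.2,-31.4,95.5]);bar=np.array([.3,49.1,-4.3]);bar/=np.linalg.norm(bar)
R=toolR(np.cross(bar,AX));
if R[0,0]<0: R[:,:2]*=-1
o=r.observe()
plan(o,G-63*R[:,2],R);plan(o,G-3*R[:,2],R)
E
```

```text
shift cm now-frame [ 1.853 -3.856  5.197] turn [ 0.002   0.0007 -0.0108] shift cm in target frame [ 1.89  -3.825  5.206]
shift cm now-frame [ 1.857 -3.868 11.197] turn [ 0.002   0.0007 -0.0108] shift cm in target frame [ 1.89  -3.825 11.206]
```

```bash
python3 -m jog '[[[0.93,-1.93,2.6],[0,0,-0.01],50],[[0.93,-1.93,2.6],[0,0,0],50],[[0,0,1],[0,0,0],50],[[0,0,0],[0,0,0],50]]'
python3 - <<'E'
from rig import r
from h import *
G=np.array([554.2,-31.4,95.5]);bar=np.array([.3,49.1,-4.3]);bar/=np.linalg.norm(bar)
R=toolR(np.cross(bar,AX))
if R[0,0]<0: R[:,:2]*=-1
plan(r.observe(),G-3*R[:,2],R)
im,d=r.get_image("wrist");cv2.imwrite("pics/w2.png",im)
E
```

```text
time: 2.65
tcp_pos: [529.1, -25.7, 138.5]
tool_rot: [[0.884, -0.004, 0.467], [0.037, -0.996, -0.078], [0.465, 0.087, -0.881]]
contact_force: [-0.3, 0.7, -0.5]
opening: 44.0
shift cm now-frame [0.197 0.19  4.708] turn [0.0002 0.0071 0.0018] shift cm in target frame [0.164 0.191 4.709]
```

View pics/w2.png

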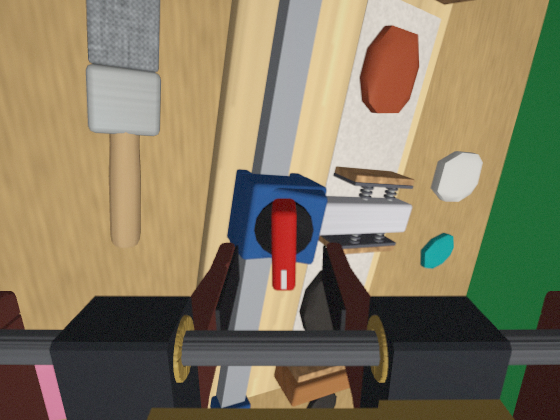

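The bar sits at (284,245), on the mid-line between the fingers. Descending and gripping.

```bash
python3 -m jog '[[[0.1,0.1,1.6],[0,0.007,0],50],[[0.1,0.09,1.6],[0,0,0],50],[[0,0,1.5],[0,0,0],50],[[0,0,0],[0,0,0],50]]'
python3 - <<'E'
from rig import r
from h import *
G=np.array([554.2,-31.4,95.5]);bar=np.array([.3,49.1,-4.3]);bar/=np.linalg.norm(bar)
R=toolR(np.cross(bar,AX))
if R[0,0]<0: R[:,:2]*=-1
plan(r.observe(),G-3*R[:,2],R)
E
```

```text
time: 3.03
tcp_pos: [553.3, -33.0, 100.7]
tool_rot: [[0.879, -0.006, 0.476], [0.037, -0.996, -0.08], [0.475, 0.087, -0.876]]
contact_force: [-0.0, 0.2, -0.7]
opening: 43.9
shift cm now-frame [-0.16  -0.209  0.188] turn [ 0.002  -0.0036  0.0004] shift cm in target frame [-0.159 -0.208  0.189]
```

```bash
python3 -m jog '[[[-0.1,-0.1,0.2],[0,0,0],50],[[0,0,0],[0,0,0],10],[[0,0,0],[0,0,0],10],[[0,0,0],[0,0,0],10],[[0,0,0],[0,0,0],10],[[0,0,0],[0,0,0],10]]'
python3 - <<'E'
from rig import r
from h import *
im,d=r.get_image("wrist");cv2.imwrite("pics/w3.png",im)
o=r.observe();print(o['tcp_pos'],o['opening'],o['contact_force'],o['wrist_torque'],o['joints'])
E
```

```text
time: 3.53
tcp_pos: [552.2, -31.5, 99.5]
tool_rot: [[0.88, -0.003, 0.475], [0.039, -0.996, -0.079], [0.474, 0.088, -0.876]]
contact_force: [-12.2, -0.7, 3.2]
opening: 17.6
[552.16832148 -31.50576916  99.45152061] 17.90029236585844 [-11.39818435  -0.16487595   3.07140413] [-0.10395415  1.72796244 -0.18190468] [-0.09980733 -0.44828649  2.03659396 -0.03634837  1.05191066 -0.10875987]
```

View pics/w3.png

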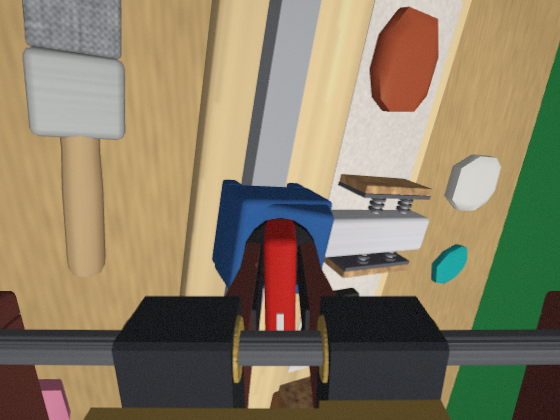

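```bash
python3 -m jog '[[[-0.15,0,0],[0,0,0],0],[[0,0,0],[0,0,0],0],[[0,0,0],[0,0,0],0],[[0,0,0],[0,0,0],0]]'
```

```text
time: 3.92
tcp_pos: [552.0, -31.5, 99.5]
tool_rot: [[0.878, -0.004, 0.478], [0.039, -0.996, -0.079], [0.476, 0.088, -0.875]]
contact_force: [-6.3, -0.3, 2.4]
opening: 17.9
```

```bash
python3 -m jog '[[[-0.08,0,0],[0,0,-0.06],0],[[0,0,0],[0,0,-0.06],0],[[0,0,0],[0,0,-0.06],0],[[0,0,0],[0,0,0],0]]'
python3 - <<'E'
from rig import r
from h import *
im,d=r.get_image("wrist");cv2.imwrite("pics/w4.png",im[150:400,150:450])
o=r.observe();print(o['tcp_pos'],o['opening'],o['contact_force'],o['wrist_torque'])
E
```

```text
time: 4.25
tcp_pos: [552.0, -31.5, 99.6]
tool_rot: [[0.864, 0.155, 0.48], [0.219, -0.973, -0.079], [0.454, 0.173, -0.874]]
contact_force: [-2.3, -0.3, 1.3]
opening: 17.7
[552.03280988 -31.49409897  99.54704068] 17.403089515957184 [-1.4365859  -0.95770699  2.15432089] [-0.07428705  0.4612746  -0.09515923]
```

View pics/w4.png

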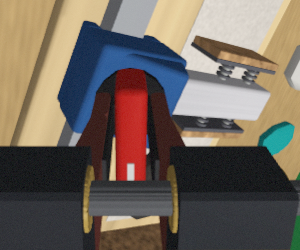

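```bash
python3 -m jog '[[[0,0,0],[0,0,-0.12],0],[[0,0,0],[0,0,-0.12],0],[[0,0,0],[0,0,-0.12],0],[[0,0,0],[0,0,-0.12],0],[[0,0,0],[0,0,0],0]]'
python3 -c "
from rig import r
o=r.observe();print(o['tcp_pos'],o['opening'],o['contact_force'],o['wrist_torque'])"
python3 -m jog '[[[0,0,0],[0,0,-0.12],0],[[0,0,0],[0,0,-0.12],0],[[0,0,0],[0,0,-0.12],0],[[0,0,0],[0,0,0],0],[[0,0,0],[0,0,0],0]]'
python3 - <<'E'
from rig import r
from h import *
im,d=r.get_image("wrist");cv2.imwrite("pics/w5.png",im)
o=r.observe();print(o['tcp_pos'],o['opening'],o['contact_force'],o['wrist_torque'],o['joints'])
print('torque about axis',np.array(o['wrist_torque'])@np.array(o['tool_rot'])[:,2])
E
```

```text
time: 4.72
tcp_pos: [552.4, -31.3, 99.7]
tool_rot: [[0.694, 0.537, 0.481], [0.643, -0.761, -0.079], [0.324, 0.364, -0.873]]
contact_force: [-1.2, 1.4, 1.6]
opening: 17.5
[552.35219257 -31.31743179  99.70691029] 17.461676956555458 [-1.23614647  1.44203964  1.59719168] [0.10350338 0.10001732 0.08957277]
time: 5.13
tcp_pos: [552.4, -31.3, 99.7]
tool_rot: [[0.467, 0.742, 0.481], [0.866, -0.494, -0.079], [0.179, 0.453, -0.873]]
contact_force: [1.2, 1.6, 1.4]
opening: 17.4
[552.45056616 -31.36395967  99.75419355] 17.587904584441276 [1.78612404 1.57993538 0.29633238] [ 0.12063628 -0.24878936  0.06159354] [-0.10028836 -0.45305562  2.04122838 -0.0349428   1.04562183 -1.12334868]
torque about axis 0.02380700281040506
```

View pics/w5.png

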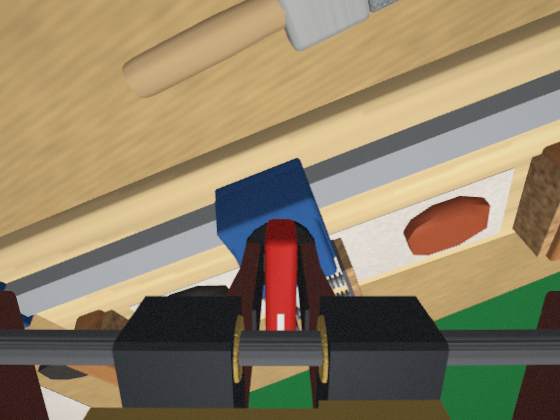

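The knob followed by about 1.02 rad (the bar is still at (280,270) between the fingers, aligned). Trial slide of 8 mm along the jig's -y.

```bash
python3 -m jog '[[[-0.186,0.073,0],[0,0,0],0],[[-0.186,0.073,0],[0,0,0],0],[[-0.186,0.073,0],[0,0,0],0],[[-0.186,0.073,0],[0,0,0],0],[[0,0,0],[0,0,0],0]]'
python3 - <<'E'
from rig import r
from h import *
o=r.observe();print(jig(o['tcp_pos']),o['opening'],o['contact_force']@RJ,np.array(o['wrist_torque'])@np.array(o['tool_rot'])[:,2])
E
```

```text
time: 5.6
tcp_pos: [551.0, -40.0, 99.7]
tool_rot: [[0.463, 0.745, 0.48], [0.869, -0.489, -0.08], [0.176, 0.454, -0.873]]
contact_force: [1.3, -0.2, 3.6]
opening: 17.5
[[-81.29098526 -22.69696949  99.72143398]] 17.526803465116956 [1.26498502 0.02827902 3.59280859] 0.02749217943246872
```

Free: it moved 8.8 mm at about 0 N. Sliding on to near contact.

```bash
python3 -m jog '[[[-0.372,0.147,0],[0,0,0],0],[[-0.372,0.147,0],[0,0,0],0],[[-0.372,0.147,0],[0,0,0],0],[[-0.372,0.147,0],[0,0,0],0],[[-0.372,0.147,0],[0,0,0],0],[[-0.372,0.147,0],[0,0,0],0],[[0,0,0],[0,0,0],0]]'
python3 - <<'E'
from rig import r
from h import *
o=r.observe();print(jig(o['tcp_pos']),o['opening'],o['contact_force']@RJ,np.array(o['wrist_torque'])@np.array(o['tool_rot'])[:,2])
im,d=r.get_image("scene");cv2.imwrite("pics/s6.png",cv2.resize(im[165:305,150:400],None,fx=3.2,fy=3.2,interpolation=cv2.INTER_CUBIC))
E
```

```text
time: 6.18
tcp_pos: [547.0, -64.1, 99.7]
tool_rot: [[0.463, 0.745, 0.48], [0.869, -0.488, -0.08], [0.175, 0.454, -0.874]]
contact_force: [2.2, -1.6, 4.3]
opening: 17.4
[[-81.30024589 -47.09755599  99.65280182]] 17.443665622202158 [ 2.46647796 -1.191358    4.33282685] 0.05489219600974811
```

View pics/s6.png

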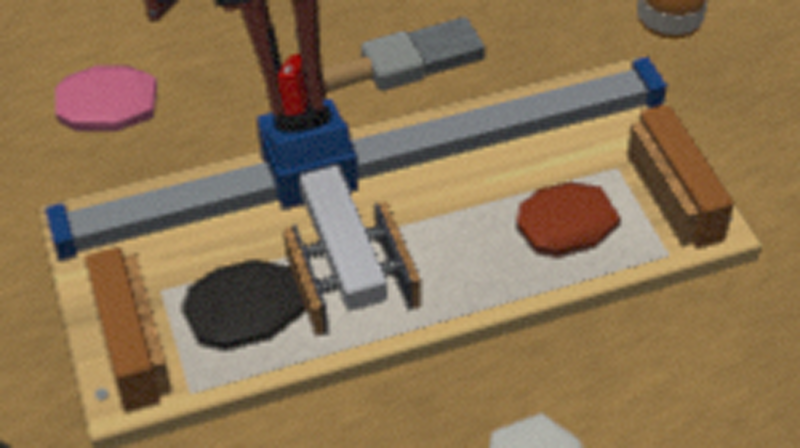

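The jaw has just reached the dark sherd, with the pad at (305,280) and about 15 mm left to the end jaw. On, more slowly.

```bash
python3 -m jog '[[[-0.186,0.072,0],[0,0,0],0],[[-0.186,0.072,0],[0,0,0],0],[[-0.186,0.072,0],[0,0,0],0],[[-0.186,0.072,0],[0,0,0],0],[[-0.186,0.072,0],[0,0,0],0],[[-0.186,0.072,0],[0,0,0],0],[[-0.186,0.072,0],[0,0,0],0],[[0,0,0],[0,0,0],0]]'
python3 - <<'E'
from rig import r
from h import *
o=r.observe();print(jig(o['tcp_pos']),o['opening'],o['contact_force']@RJ,np.array(o['wrist_torque'])@np.array(o['tool_rot'])[:,2])
im,d=r.get_image("scene");cv2.imwrite("pics/s7.png",cv2.resize(im[215:305,160:300],None,fx=5.6,fy=5.6,interpolation=cv2.INTER_CUBIC))
E
```

```text
time: 6.9
tcp_pos: [544.9, -76.9, 99.7]
tool_rot: [[0.462, 0.746, 0.48], [0.869, -0.488, -0.079], [0.176, 0.454, -0.874]]
contact_force: [1.6, -0.1, 5.2]
opening: 17.4
[[-81.30357264 -60.11299838  99.65807515]] 17.408373588997307 [1.62552616 0.18167094 5.18973653] 0.07090687862252071
```

View pics/s7.png

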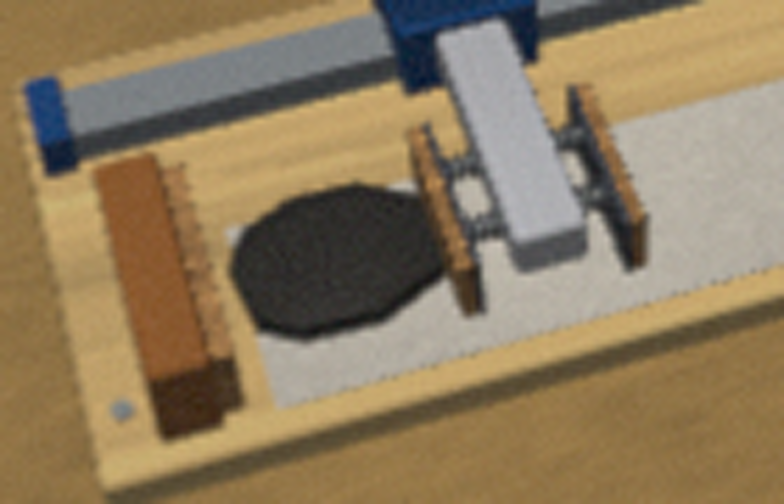

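```bash
python3 -m jog '[[[-0.14,0.054,0],[0,0,0],0],[[-0.14,0.054,0],[0,0,0],0],[[-0.14,0.054,0],[0,0,0],0],[[-0.14,0.054,0],[0,0,0],0],[[0,0,0],[0,0,0],0]]'
python3 - <<'E'
from rig import r
from h import *
o=r.observe();print(jig(o['tcp_pos']),o['opening'],o['contact_force']@RJ,np.array(o['wrist_torque'])@np.array(o['tool_rot'])[:,2])
im,d=r.get_image("scene");cv2.imwrite("pics/s8.png",cv2.resize(im[215:305,160:300],None,fx=5.6,fy=5.6,interpolation=cv2.INTER_CUBIC))
E
```

```text
time: 7.37
tcp_pos: [544.0, -82.8, 99.7]
tool_rot: [[0.462, 0.746, 0.48], [0.869, -0.488, -0.079], [0.176, 0.454, -0.874]]
contact_force: [1.6, -0.4, 4.7]
opening: 17.4
[[-81.29564982 -66.0221112   99.67755591]] 17.42032650850525 [ 1.61709037 -0.08899512  4.72036249] 0.017825074379285523
```

View pics/s8.png

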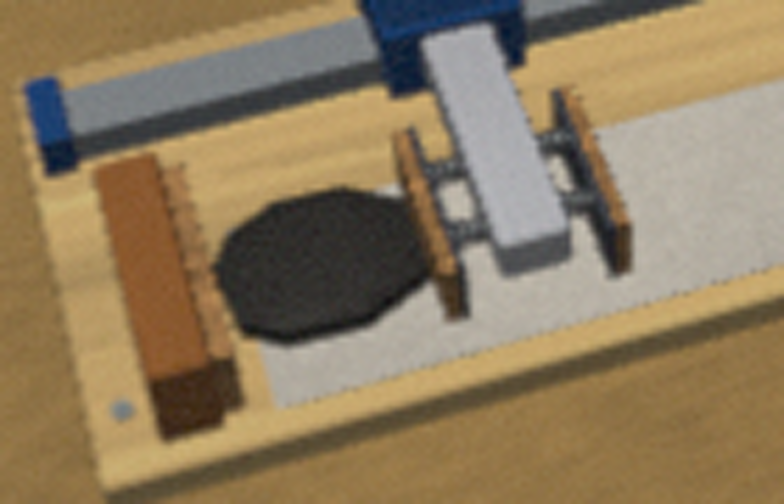

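```bash
python3 -m jog '[[[-0.093,0.036,0],[0,0,0],0],[[-0.093,0.036,0],[0,0,0],0],[[-0.093,0.036,0],[0,0,0],0],[[0,0,0],[0,0,0],0],[[0,0,0],[0,0,0],0]]'
python3 - <<'E'
from rig import r
from h import *
o=r.observe();print(jig(o['tcp_pos']),o['opening'],o['contact_force']@RJ,np.array(o['wrist_torque'])@np.array(o['tool_rot'])[:,2])
im,d=r.get_image("scene");cv2.imwrite("pics/s9.png",cv2.resize(im[215:305,160:300],None,fx=5.6,fy=5.6,interpolation=cv2.INTER_CUBIC))
E
```

```text
time: 7.83
tcp_pos: [543.5, -85.4, 99.7]
tool_rot: [[0.462, 0.746, 0.48], [0.869, -0.488, -0.078], [0.176, 0.454, -0.874]]
contact_force: [2.9, 0.2, 5.2]
opening: 17.5
[[-81.29961429 -68.72595732  99.66831483]] 17.456377540404645 [2.77895616 0.70889243 5.20486579] 0.1060386363302682
```

View pics/s9.png

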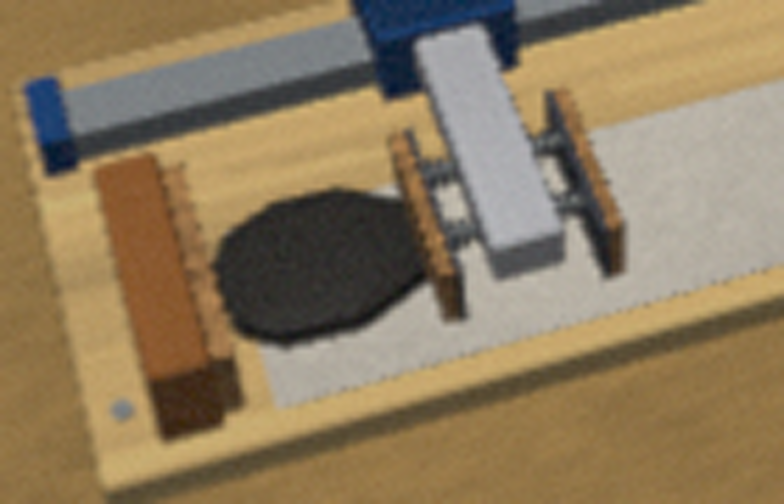

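The sherd now touches the end jaw at (218,275). The pad stayed at (455,316) while the arm went about 2.6 mm, so it is pressed in about 2 mm. About 4 mm more.

```bash
python3 -m jog '[[[-0.093,0.036,0],[0,0,0],0],[[-0.093,0.036,0],[0,0,0],0],[[-0.093,0.036,0],[0,0,0],0],[[-0.093,0.036,0],[0,0,0],0],[[0,0,0],[0,0,0],0],[[0,0,0],[0,0,0],0]]'
python3 - <<'E'
from rig import r
from h import *
o=r.observe();print(jig(o['tcp_pos']),o['opening'],o['contact_force']@RJ,np.array(o['wrist_torque'])@np.array(o['tool_rot'])[:,2],o['joints'])
im,d=r.get_image("scene");cv2.imwrite("pics/s10.png",cv2.resize(im[215:305,160:300],None,fx=5.6,fy=5.6,interpolation=cv2.INTER_CUBIC))
E
```

```text
time: 8.38
tcp_pos: [543.0, -88.8, 99.7]
tool_rot: [[0.462, 0.746, 0.48], [0.869, -0.488, -0.077], [0.177, 0.453, -0.874]]
contact_force: [2.5, 3.0, 5.0]
opening: 18.0
[[-81.28301849 -72.12926837  99.67553179]] 17.992111333668973 [1.9895317  3.40533613 5.01276466] 0.08919060292850513 [-0.25029677 -0.46697636  2.05095861  0.05095908  1.05173744 -1.30333912]
```

View pics/s10.png

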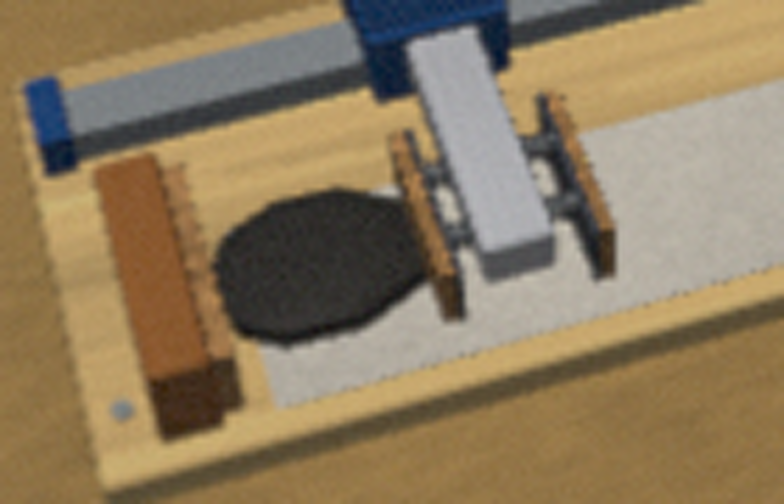

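Gap change on the pressed side is about 14 px, so about 5.4 mm pressed; the force rose 3.4 N, about 4.9 mm. Those agree and are near half. Now lock clockwise, holding position.

```bash
python3 -m jog '[[[0,0,0],[0,0,0.12],0],[[0,0,0],[0,0,0.12],0],[[0,0,0],[0,0,0.12],0],[[0,0,0],[0,0,0.12],0],[[0,0,0],[0,0,0],0]]'
cat > st.py <<'E'
from rig import r
from h import *
o=r.observe();print(jig(o['tcp_pos']),o['opening'],o['contact_force']@RJ,np.array(o['wrist_torque'])@np.array(o['tool_rot'])[:,2])
R=np.array(o['tool_rot']);y=(-R[:,1])@RJ; 
e=np.array([np.cos(.5),0,np.sin(.5)])
print('bar angle',np.arctan2(-y[1]*-1, y@e) )
E
python3 st.py
```

```text
time: 8.85
tcp_pos: [542.8, -88.9, 99.6]
tool_rot: [[0.757, 0.444, 0.48], [0.541, -0.838, -0.078], [0.368, 0.318, -0.874]]
contact_force: [1.7, 2.9, 6.0]
opening: 17.3
[[-81.47123456 -72.28827624  99.55440194]] 17.346067863209665 [1.22717918 3.16215933 6.01111389] -0.008834591301460432
bar angle 2.2864922584234737
```

```bash
python3 -m jog '[[[0,0,0],[0,0,0.12],0],[[0,0,0],[0,0,0.12],0],[[0,0,0],[0,0,0.12],0],[[0,0,0],[0,0,0.12],0],[[0,0,0],[0,0,0],0]]'
python3 st.py;python3 -m jog '[[[0,0,0],[0,0,0.06],0],[[0,0,0],[0,0,0.03],0],[[0,0,0],[0,0,0],0]]'; python3 st.py
python3 - <<'E'
from rig import r
from h import *
im,d=r.get_image("scene");cv2.imwrite("pics/s11.png",cv2.resize(im[215:305,160:300],None,fx=5.6,fy=5.6,interpolation=cv2.INTER_CUBIC))
E
```

```text
time: 9.27
tcp_pos: [542.4, -89.1, 99.4]
tool_rot: [[0.877, 0.044, 0.479], [0.093, -0.993, -0.078], [0.472, 0.113, -0.874]]
contact_force: [-1.3, 1.6, 6.3]
opening: 17.2
[[-81.7842018  -72.52934962  99.35469861]] 17.206215900156568 [-1.54810785  1.33266839  6.33556803] -0.06973253153348132
bar angle 1.806597683805368
time: 9.52
tcp_pos: [542.4, -89.1, 99.3]
tool_rot: [[0.877, -0.031, 0.479], [0.008, -0.997, -0.078], [0.48, 0.072, -0.874]]
contact_force: [-1.0, 2.2, 6.5]
opening: 17.8
[[-81.83490951 -72.53454767  99.33813247]] 17.75459507978492 [-1.29757391  1.98641907  6.54293678] -0.10594768517517116
bar angle 1.7214650969524423
```

View pics/s11.png

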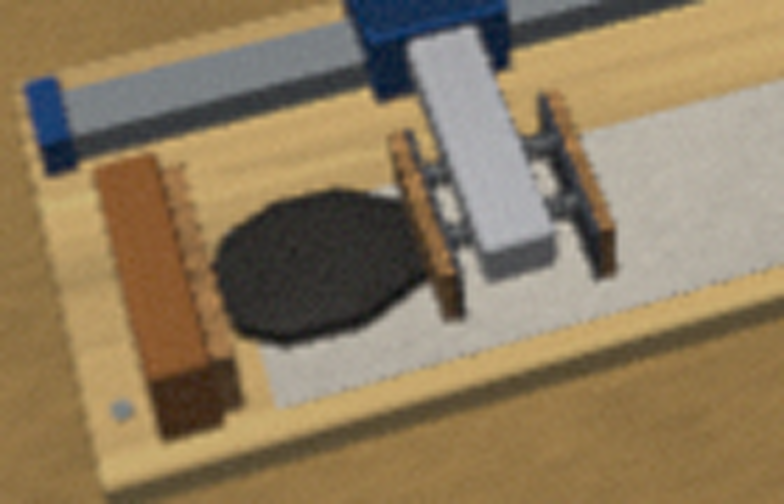

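Turned back 1.05 rad, with the pad and sherd unmoved in the picture. A little further for margin, watching for the stop.

```bash
python3 -m jog '[[[0,0,0],[0,0,0.05],0],[[0,0,0],[0,0,0],0]]'
python3 st.py;python3 -m jog '[[[0,0,0],[0,0,0.05],0],[[0,0,0],[0,0,0],0]]'; python3 st.py
python3 - <<'E'
from rig import r
from h import *
im,d=r.get_image("wrist");cv2.imwrite("pics/w12.png",im)
E
```

```text
time: 9.73
tcp_pos: [542.3, -89.1, 99.3]
tool_rot: [[0.875, -0.075, 0.479], [-0.043, -0.996, -0.078], [0.483, 0.048, -0.875]]
contact_force: [-0.9, 2.2, 6.7]
opening: 18.0
[[-81.88348198 -72.54300926  99.27497158]] 18.01150257154743 [-1.27056103  1.99454909  6.72430225] -0.11413049924527642
bar angle 1.6707555348048226
time: 9.9
tcp_pos: [542.3, -89.1, 99.3]
tool_rot: [[0.87, -0.119, 0.479], [-0.092, -0.993, -0.078], [0.484, 0.024, -0.875]]
contact_force: [-1.8, 1.5, 7.0]
opening: 17.8
[[-81.89923273 -72.5360843   99.30888253]] 17.82404868781275 [-2.0102467   1.14896911  6.95831089] -0.12865352515690787
bar angle 1.6208040627539964
```

View pics/w12.png

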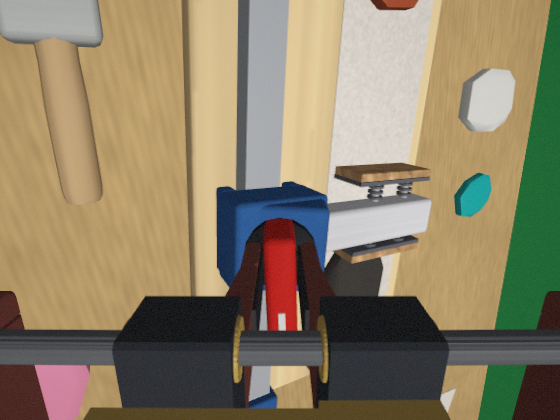

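The knob is 0.1 rad beyond where it started (bar at (281,265), along the rail), with no stop reached and the torque rising smoothly. Releasing and backing off along the axis.

```bash
python3 -m jog '[[[0,0,0],[0,0,0],50],[[0,0,0],[0,0,0],50],[[0,0,0],[0,0,0],50],[[0,0,0],[0,0,0],50]]'
python3 -m jog '[[[0,0,-1],[0,0,0],50],[[0,0,-2],[0,0,0],50],[[0,0,-2],[0,0,0],50],[[0,0,-2],[0,0,0],50],[[0,0,-2],[0,0,0],50],[[0,0,0],[0,0,0],50],[[0,0,0],[0,0,0],50]]'
python3 - <<'E'
from rig import r
from h import *
m=r.camera_model("wrist");im,d=r.get_image("wrist");cv2.imwrite("pics/w13.png",im);np.savez("pics/w13.npz",C=cloud(d,m))
im,d=r.get_image("scene");cv2.imwrite("pics/s13.png",im);cv2.imwrite("pics/s13c.png",cv2.resize(im[215:305,160:300],None,fx=5.6,fy=5.6,interpolation=cv2.INTER_CUBIC))
E
```

```text
time: 10.28
tcp_pos: [541.7, -89.5, 97.5]
tool_rot: [[0.871, -0.117, 0.477], [-0.091, -0.993, -0.078], [0.482, 0.025, -0.876]]
contact_force: [0.1, -0.1, -0.0]
opening: 41.0
time: 10.87
tcp_pos: [499.7, -82.7, 179.4]
tool_rot: [[0.868, -0.117, 0.482], [-0.09, -0.993, -0.08], [0.488, 0.026, -0.873]]
contact_force: [0.5, -0.2, -0.7]
opening: 44.0
```

View pics/w13.png

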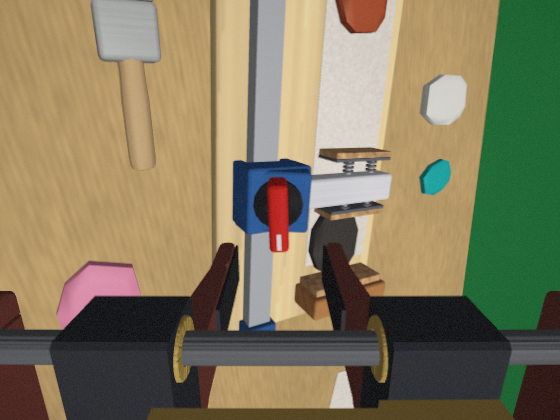

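View pics/s13c.png

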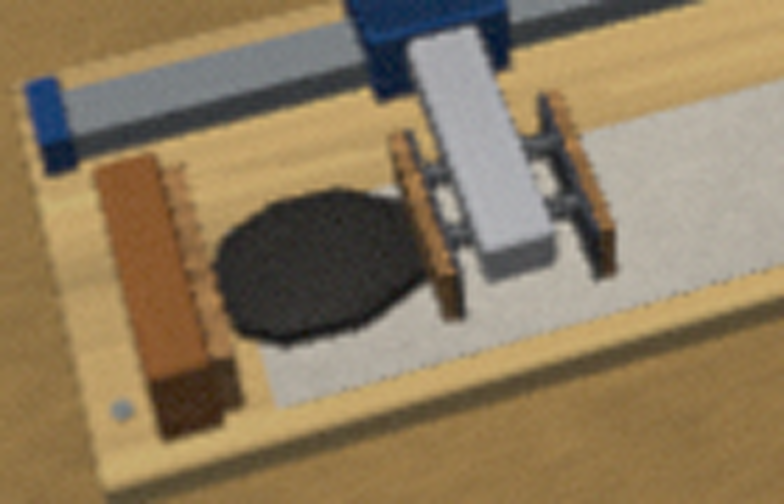

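View pics/s13.png

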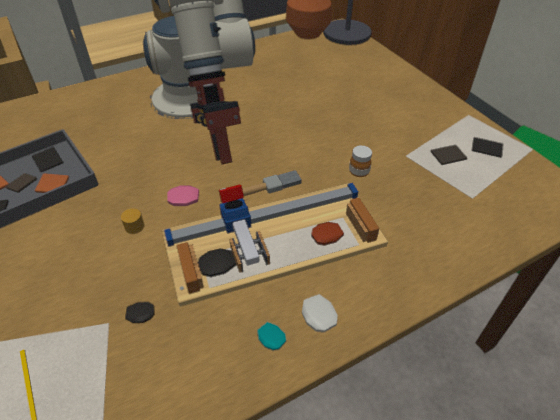

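After release nothing sprang back: the pad is still at (455,316) and the sherd still touches the jaw. The other objects look unmoved. One numeric check of knob angle and pad from the wrist and scene pictures.

```bash
python3 - <<'E'
from rig import r
from h import *
R0=toolR(np.array([1.,0,0]));e2=R0[:,:2]
for f,b in(("w1",(110,210,280,335)),("w13",(165,265,255,305))):
    im=cv2.imread(f"pics/{f}.png");C=np.load(f"pics/{f}.npz")['C']
    hsv=cv2.cvtColor(im,cv2.COLOR_BGR2HSV).astype(int);h,s=hsv[...,0],hsv[...,1]
    box=np.zeros(h.shape,bool);box[b[0]:b[1],b[2]:b[3]]=1
    kn=((h<8)|(h>172))&(s>150)&box
    k=cv2.morphologyEx(kn.astype(np.uint8),cv2.MORPH_CLOSE,np.ones((9,9)))>0
    q=C[k];a=q@AX;t=q[abs(a-np.percentile(a,97))<5]
    vx,vy,_,_=cv2.fitLine((t@e2).astype(np.float32),cv2.DIST_HUBER,0,.01,.01).ravel()
    an=np.arctan2(vx,vy);an=(an+np.pi/2)%np.pi-np.pi/2
    J=jig(C.reshape(-1,3)).reshape(C.shape)
    print(f,'bar angle',an,'jig y',jig(t.mean(0)))
    m=(J[...,2]>44)&(J[...,2]<75)&(J[...,0]>15)&(J[...,0]<70)&(J[...,1]>-140)&(J[...,1]<60)
    hh,ed=np.histogram(J[m][:,1],bins=np.arange(-140,60,3));print([(int(e),int(n)) for e,n in zip(ed,hh) if n>3])
a=cv2.imread("pics/scene0.png");b=cv2.imread("pics/s13.png")
for nm,(x0,y0,x1,y1) in dict(red=(305,215,350,250),jar=(345,140,380,182),weight=(115,205,150,238),brushhead=(272,170,305,194)).items():
    g=lambda i:np.float32(cv2.cvtColor(i[y0:y1,x0:x1],cv2.COLOR_BGR2GRAY))
    print(nm,cv2.phaseCorrelate(g(a),g(b)))
print(r.observe()['contact_force'],r.observe()['time'])
E
```

```text
w1 bar angle -0.011283994 jig y [[-86.13256347 -12.85267258 106.75381353]]
[(-50, 89), (-47, 104), (-44, 140), (-41, 61), (-38, 32), (-35, 48), (-32, 43), (-29, 57), (-26, 105), (-23, 106), (-20, 112), (-17, 110), (-14, 114), (-11, 110), (-8, 116), (-5, 117), (-2, 130), (1, 48), (4, 39), (7, 40), (10, 49), (13, 115), (16, 118), (19, 120)]
w13 bar angle -0.13206303 jig y [[-86.02063041 -69.90920176 106.85088892]]
[(-104, 62), (-101, 109), (-98, 112), (-95, 145), (-92, 52), (-86, 82), (-83, 120), (-80, 115), (-77, 123), (-74, 118), (-71, 116), (-68, 116), (-65, 127), (-62, 137), (-59, 190), (-56, 61), (-53, 62), (-50, 42), (-47, 83), (-44, 124), (-41, 128), (-38, 128)]
red ((0.5408196182704756, 0.019893114293690672), 1.0061712323883434)
jar ((0.10004063799274832, 0.5106418633519283), 0.9967918086199112)
weight ((-0.08624790719380826, 0.3004695736386971), 1.0139385447090055)
brushhead ((0.03881690351451539, -0.003573323606318013), 0.9640799529022641)
[ 0.29751161  0.12346639 -1.07441484] 10.9667
```

Pad bins are too coarse; measuring the pressing more finely.

```bash
python3 - <<'E'
from h import *
from rig import r
m=r.camera_model("scene");C0=np.load("pics/sceneC.npy")
im,d=r.get_image("scene");C1=cloud(d,m)
for C in(C0,C1):
    J=jig(C.reshape(-1,3)).reshape(C.shape)
    k=(J[...,2]>43)&(J[...,2]<70)&(J[...,0]>15)&(J[...,0]<70)&(J[...,1]>-140)&(J[...,1]<60)
    hh,ed=np.histogram(J[k][:,1],bins=np.arange(-140,60,1));print([(int(e),int(n)) for e,n in zip(ed,hh) if n>0])
for f in("w1","w13"):
    C=np.load(f"pics/{f}.npz")['C'];J=jig(C.reshape(-1,3)).reshape(C.shape)
    k=(J[...,2]>44)&(J[...,2]<75)&(J[...,0]>15)&(J[...,0]<70)&(J[...,1]>-140)&(J[...,1]<60)
    hh,ed=np.histogram(J[k][:,1],bins=np.arange(-140,60,1));print(f,[(int(e),int(n)) for e,n in zip(ed,hh) if n>0])
a=cv2.imread("pics/w1.png")[110:205,315:420];b=cv2.imread("pics/w13.png")[135:230,295:400]
cv2.imwrite("pics/cmp.png",cv2.resize(np.hstack([a,b]),None,fx=3.8,fy=3.8,interpolation=cv2.INTER_CUBIC))
E
```

```text
[(-50, 23), (-49, 10), (-48, 9), (-47, 10), (-46, 9), (-45, 11), (-44, 10), (-43, 8), (-42, 12), (-41, 6), (-40, 2), (-39, 8), (-38, 3), (-37, 2), (-36, 5), (-35, 4), (-34, 4), (-33, 2), (-32, 3), (-31, 8), (-30, 3), (-29, 5), (-28, 28), (-27, 16), (-26, 10), (-25, 11), (-24, 9), (-23, 12), (-22, 10), (-21, 6), (-20, 13), (-19, 12), (-18, 9), (-17, 11), (-16, 11), (-15, 8), (-14, 12), (-13, 9), (-12, 12), (-11, 7), (-10, 13), (-9, 8), (-8, 10), (-7, 10), (-6, 14), (-5, 6), (-4, 8), (-3, 11), (-2, 10), (-1, 6), (2, 3), (3, 3), (4, 3), (5, 3), (6, 6), (7, 5), (9, 2), (10, 5), (11, 8), (12, 4), (13, 18), (14, 8), (15, 11), (16, 13), (17, 8), (18, 10), (19, 10), (20, 10), (21, 8), (22, 3)]
[(-104, 1), (-103, 16), (-102, 11), (-101, 10), (-100, 10), (-99, 11), (-98, 10), (-97, 11), (-96, 11), (-95, 10), (-94, 6), (-93, 6), (-92, 5), (-91, 2), (-89, 6), (-88, 6), (-87, 3), (-86, 29), (-85, 11), (-84, 13), (-83, 10), (-82, 11), (-81, 11), (-80, 9), (-79, 9), (-78, 12), (-77, 9), (-76, 10), (-75, 11), (-74, 12), (-73, 10), (-72, 11), (-71, 10), (-70, 8), (-69, 14), (-68, 12), (-67, 8), (-66,
[... 1110 characters left out ...]
1, 30), (-100, 45), (-99, 34), (-98, 39), (-97, 36), (-96, 37), (-95, 103), (-94, 24), (-93, 18), (-92, 29), (-91, 15), (-90, 8), (-89, 2), (-88, 1), (-86, 19), (-85, 35), (-84, 28), (-83, 41), (-82, 39), (-81, 40), (-80, 40), (-79, 38), (-78, 37), (-77, 40), (-76, 42), (-75, 41), (-74, 40), (-73, 38), (-72, 40), (-71, 40), (-70, 39), (-69, 37), (-68, 40), (-67, 39), (-66, 37), (-65, 47), (-64, 40), (-63, 40), (-62, 46), (-61, 42), (-60, 49), (-59, 167), (-58, 12), (-57, 11), (-56, 20), (-55, 29), (-54, 12), (-53, 11), (-52, 18), (-51, 33), (-50, 11), (-49, 10), (-48, 21), (-47, 28), (-46, 15), (-45, 40), (-44, 45), (-43, 43), (-42, 36), (-41, 43), (-40, 45), (-39, 40), (-38, 47), (-37, 81)]
```

View pics/cmp.png

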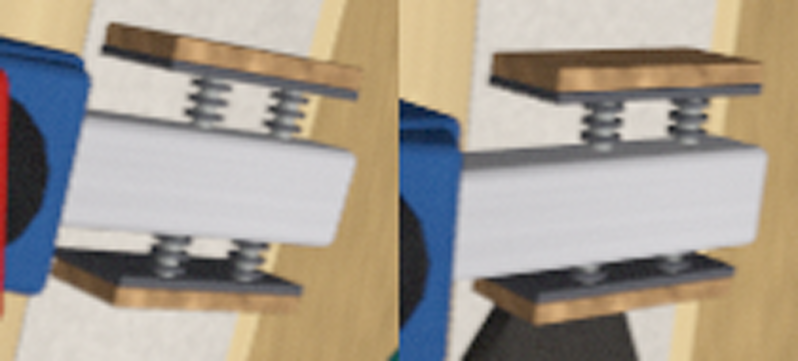

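Arm moved 58 mm and pad face about 53 mm, so the pad is pressed in about 5 mm, inside 3 to 9.5. The knob is 0.12 rad clockwise of where it began, and the robot is clear. Handing in.

```bash
python3 -c "
from rig import r
print(r.finish_job())"
```

```text
the job is handed in; nothing more can be done
None
```

The dark sherd is clamped against the right end jaw, the knob is turned back to locked, and I handed the job in at about 11 s. The hand-in gave no verdict.

**What I did:** I gripped the knob along its leaning axis and turned it about 1.02 rad anticlockwise. I slid the jaw about 58 mm to the right bay until the sherd met the end jaw and its pad was pressed in. Still holding the knob, I turned it about 1.15 rad clockwise, then let go and backed off.

**Last checks:**
- **Pad:** pressed in about 5 mm, from both the wrist and scene depth (arm moved 58 mm, pad about 53 mm). It did not spring back after release.
- **Knob:** it ended 0.12 rad clockwise of where it started. I never read its absolute angle. I judge it to be about 1.5 rad from the bar's white mark and its lie along the rail, and the jaw held against the spring.
- **Sherd:** in the pictures it lies flat and touches the end jaw.
- **Other objects:** the red sherd, jar, weight and brush shifted by about half a pixel or less between the first and last scene pictures.
- **Robot:** it was clear of everything when I handed in.

**Disagreements:**
- The finger opening read about 17.5 mm on the 14 mm bar, and I found no cause for it. The grip held throughout.
- The force rise suggested slightly less pad travel (4.9 mm) than the first picture estimate (5.4 mm).

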